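# Mount a cuff watch on the timing-test stand and lock the stop

## Robot

A 6-joint arm with a two-finger parallel gripper is mounted at the origin on the work surface. World frame = base frame: x ahead of the robot, y to its left, z up, the work surface at z = 0. Lengths are in m, angles in degrees, forces in N, time in s.
With the tool pointing down it reaches from about 0.375 to 0.9 m from the base axis. Payload 3.1 kg.
Tool frame: the origin (TCP) lies between the finger pads; the fingertips stand 11 mm ahead of it and the grasp point (between the pads) lies 8 mm behind it; z points along the fingers, y is the line along which they close (so a half turn about z gives the same grasp; the last joint's range is limited). The gripper opens to 87 mm and grips with 3 to 60 N. Pads are 19 mm wide; open, the fingers measure 117 mm over their backs; the gripper's body (75 mm by 190 mm) begins 51 mm behind the grasp point.
Start: joints at [61.622, 30.224, 82.088, -0, 67.689, -10.227], TCP at [0.195, 0.594, 0.234] pointing down, gripper open.
Joint ranges: [-176.69, 176.69], [-43.24, 126.21], [12.49, 139.97], [-82, 262], [0, 151.66], [-163.58, 163.58]. Speed limits (degrees/s): [159.86, 159.86, 180, 180, 180, 180].

## Interface

Orientations are given as a 3x3 rotation matrix whose columns are the frame's x, y, z axes.
In Python, from rig import bot, viewer, workorder, models gives the robot as it stands.
- The arm moves only by the shell command python3 -m jog 'ROWS'. ROWS is JSON, a list of rows, each a list of 7 numbers: the opening, from 0 (shut) to 1 (fully open), then the shift along the tool's x, y, z in m, then the turn, a rotation vector about the tool's x, y, z in degrees. In form: [[claw, x, y, z, ax, ay, az], ...]. A call has 1 to 20 rows; each row is the pose to reach, as a shift and turn from the pose commanded when the call began, along the tool's axes at that moment; what a row does not reach only later rows make up. A row lasts 1/8 s, in which the tool goes at most 62.5 mm and 10.7 degrees, less where a joint would pass 70% of its speed; a pose out of reach is approached as far as the arm can. A call with a gripper value outside its range is refused whole. The fingers move at their own pace and stop on an object; the grip force is fixed at half the most. Time passes only in rows, so rows that repeat a pose let the fingers close. It gives the time, the measured TCP pose, the force, the opening and the grip force at its end, in the units of the state.
- bot.read_state(): the state, without advancing time (a new reading comes with each control period).
- viewer.capture(name): name is "side" or "top" or "wrist"; returns (picture, depth): 400x640x3 uint8, blue, green, red; 400x640 float32, m along the optical axis (not along the pixel's ray), 0 where there is no reading.
- viewer.camera_info(name): a dict with "fx", "fy", "cx", "cy" (pixels), "world_to_cam" (4x4, takes a point from world to camera coordinates). Camera axes: x right, y down, z forward; pixel columns grow to the right and rows downward; lengths in m; the calibration is good to about 2 mm. A picture is of the moment at which its call begins: read the wrist's pose just before it. camera_info takes no time and is no camera call; for the wrist camera it gives the pose at the moment of the call.
- workorder.hand_in(): hands the job in; it is judged then, once.
Trained networks look in the newest picture that a camera, given by its name, has taken for a name from the list of things; names that differ only in an ending like _2 or _b are one class to them, and where a whole thing is asked for, a point or a joint stands for the part that bears it (a point fixed in the world has none). Each returns a list of dicts, best first, with "p" (0 to 1); they miss things now and then, are a little off and sometimes report something else, mostly with a low value. They report only what shows in the picture. A call takes as long as a camera call.
- models.outline_of(camera, thing): "mask" (400x640 bool, what is visible of it).
- models.tip_of(camera, thing): "xyz" ([x, y, z] in m, in world coordinates, good to about 4 mm: a listed point, or the origin of a listed thing).
The state is a dict: "time_s": time; "joint_positions": joint angles; "qvel": joint speeds; "tau": joint torques, N m; "position": TCP position; "tcp_rot": TCP orientation; "force": force on the tool from outside, world axes, zero at the start; "moment": the same for the moment, N m; "opening": opening from 0.0 (shut) to 1.0 (fully open); "grasp_force": force on a finger pad.
Only numpy, scipy, OpenCV 4.12 (cv2) and the standard library are available. Lean on these libraries where they do the work, as an engineer would, in place of code of your own. Each camera call takes 0.05 s, during which the arm holds its last target. There are 200 camera calls.

## Task

Hang the square-cased cuff watch over the stand's horizontal bar, between the fixed end plate and the sliding stop, case on top and its two open ends down on either side of the bar, setting it down rather than dropping it. Then slide the stop fully home towards the watch, and lock it: push the captive screw-knob on the sloping block in along its own axis and, still pushing, turn it clockwise as far as it goes so that it stays in when let go. Leave everything else on the bench where it is.

Things in the scene. Friction and masses are not known exactly. Their poses are not given: they have to be found in the camera images.
- watch: Square-cased cuff watch to hang: rigid steel inverted U, 70 mm wide along x, inner width 60, band 26 mm wide along y, 5 thick. On top a flat-sided case, 46 (x) by 44 mm (y), from 57 to 78 mm high; grip it by the y sides, tips above 58 mm to clear the bar. 160 g. It starts standing on its two open ends. Origin: centre of its underside; z up. A half turn about z makes no difference.
- watch_crown (a point): On the watch, the middle of the inside of the arch, 55 mm above its origin: this rests on the bar. Axes as the watch.
- round_watch: A second, slimmer cuff watch with a round flat case 38 mm across, 68 mm high, standing nearby; leave it alone. Origin: centre of its underside.
- stand: Grey test stand, fixed, base 110 x 310 mm. Black round bar along y, 28 mm diameter, axis 120 mm high; -y support at y -175..-161, 125 high; fixed end plate at y 85..95, 80 mm wide, 114 high. In front (-x) a block with a 100 x 110 mm face centred at (-120, -50, 75) mm, its normal leaning 35 deg from vertical to -x. Origin: on the bench under the bar; z up.
- bar_seat (a point): Where the watch's crown belongs: on the top line of the bar (134 mm high), midway between the fixed end plate and the stop plate when the stop is home (each 25 mm from it). Stand axes: y along the bar towards the end plate, x across it.
- carriage (a joint): Sliding stop on the bar, m: 0 = away from the watch, 0.08 = fully home; slides along the stand's +y. An 80 mm wide plate (top 128 mm high) facing the watch, behind it a sleeve 80 mm long, 44 x 44 mm (top 142 mm high) with an upright black peg handle 18 mm in diameter, 38 tall. Moves with about 2 N, stays where left. The knob goes in only when the stop is fully home.
- carriage_handle (a point): Centre of the top end of the stop's peg handle, 180 mm above the bench; stand axes. 90 mm from bar_seat along y when the stop is home.
- knob_grip (a point): On the screw-knob's axis, 20 mm above its disc; moves with it. Black knob: disc 60 mm diameter, 12 thick, with a straight grip bar 60 mm long, 14 thick, 29 tall on it. z points out along the knob's axis (35 deg from vertical, towards the robot), x along the grip bar, y across it: close the fingers along y, tool along -z.
- knob_press (a joint): How far the knob is pushed in along its axis, in m: 0 = out, 0.014 = fully in. A spring pushes it out (4 N at 0, 12 N at full depth). It must be about 10 mm in before it can be turned; once turned it stays about 9 mm in by itself.
- knob_turn (a joint): Turn of the knob in rad, growing clockwise as seen from outside (from above): starts between 0 and 0.3, stop at 1.4. Not pushed in, it catches at about 0.5.
- screwdriver: A screwdriver 160 mm long, lying; leave alone. Origin: centre of its underside.
- blower: A rubber dust blower bulb 60 mm across and 110 mm high, standing; leave alone.
- jar: A glass jar 60 mm across and 80 mm high; leave alone.
- tin: A round flat aluminium tin 70 mm across and 28 mm high; leave alone.
- pot: An open grey pot 64 mm across and 70 mm high; leave alone.

How it is judged (in metres and radians):
On the way, in this order (a step that is already met when the one before it is completed fails the run):
1. the square-cased watch hangs over the bar by its crown, let go (x of watch_crown in the frame of bar_seat between -0.014 and 0.014 m and y of watch_crown in the frame of bar_seat between -0.09 and 0.02 m and z of watch_crown in the frame of bar_seat between -0.006 and 0.006 m and angle between watch's own z axis and vertical below 0.4 rad and contact force between watch and the fingers below 0.1 N and contact force between watch and stand above 0.3 N), for 0.2 s.
2. the stop is slid fully home (value of joint carriage above 0.076 m), for 0.2 s.
3. the knob is pushed in and turned clockwise to its end (value of joint knob_press above 0.006 m and value of joint knob_turn above 1.1 rad), for 0.1 s.
At the end, for the whole second after the job is handed in: The watch hangs at rest over the bar, case up within 0.4 rad, square to the bar within 0.45 rad, crown within 14 mm across, 20 mm along and 6 mm in height of bar_seat; carriage above 0.076 m; knob stays in by itself (knob_press over 6 mm), knob_turn over 1.1 rad (all of step 3 and x of watch_crown in the frame of bar_seat between -0.014 and 0.014 m and y of watch_crown in the frame of bar_seat between -0.02 and 0.02 m and z of watch_crown in the frame of bar_seat between -0.006 and 0.006 m and angle between watch's own z axis and vertical below 0.4 rad and angle between the y axis of watch and the y axis of bar_seat, either way round below 0.45 rad and linear speed of watch below 0.05 m/s and value of joint carriage above 0.076 m); the robot touches nothing.
It fails at once if the watch is dropped: it moves faster than 0.6 m/s without the fingers on it (contact force between watch and the fingers below 0.1 N and linear speed of watch above 0.6 m/s).
It fails at once if the round watch or another loose thing on the bench is shifted by more than 40 mm (distance of any of round_watch, screwdriver, blower, jar, tin, pot from where it was at the start of the episode above 0.04 m).
It also fails if it takes over 58 s, if anything falls off the work surface, if the arm or the gripper's body presses on something with over 40 N, if the wrist force passes 120 N, or if a joint passes its speed limit or range.

## Working session

There is one attempt and no reset: what is moved stays moved. The work goes in short steps, Python scripts to look and compute and a shell command to move; the robot and the scene stay as the last step left them, time stands still between calls to the robot, and variables do not carry over. Pictures are saved under pics/ and viewed, at most 10 in all, crops included, and the job is handed in when it is done.

```bash
ls; mkdir -p pics; cat > h.py <<'E'
import numpy as np, cv2
from rig import bot, viewer, workorder, models
np.set_printoptions(precision=4,suppress=True)
def cap(cam,name=None):
    info=viewer.camera_info(cam); im,d=viewer.capture(cam)
    if name: cv2.imwrite(f'pics/{name}.png',im)
    return im,d,info
def pts(d,info,mask):
    v,u=np.nonzero(mask&(d>0)); z=d[v,u]
    P=np.c_[(u-info['cx'])/info['fx']*z,(v-info['cy'])/info['fy']*z,z,np.ones(len(z))]
    return (np.linalg.inv(info['world_to_cam'])@P.T).T[:,:3]
E
python3 - <<'E'
from h import *
s=bot.read_state(); print(s['position'],s['tcp_rot'])
ims=[]
for c in('top','side'):
    im,d,i=cap(c,c+'0'); ims.append(im)
    for n in('watch','watch_crown','round_watch','stand','bar_seat','carriage_handle','knob_grip','screwdriver','blower','jar','tin','pot'):
        r=models.tip_of(c,n)
        print(c,n,[(np.round(x['xyz'],4),round(x['p'],2)) for x in r[:2]])
cv2.imwrite('pics/both.png',cv2.resize(np.vstack(ims),(800,1000))[:, :])
E
```

```text
pics
[0.1943 0.5933 0.2326] [[-0.9502  0.3115 -0.001 ]
 [ 0.3115  0.9502 -0.0019]
 [ 0.0004 -0.0022 -1.    ]]
top watch [(array([ 0.5792,  0.3009, -0.0015]), 0.64)]
top watch_crown [(array([0.5811, 0.3028, 0.0539]), 0.8)]
top round_watch [(array([ 0.4459,  0.207 , -0.0013]), 0.51)]
top stand [(array([ 0.6218, -0.0728, -0.0015]), 0.83)]
top bar_seat [(array([ 0.6167, -0.0104,  0.1338]), 0.81)]
top carriage_handle [(array([ 0.6315, -0.1716,  0.184 ]), 0.76)]
top knob_grip [(array([ 0.4797, -0.1362,  0.1133]), 0.62), (array([0.4482, 0.208 , 0.0019]), 0.44)]
top screwdriver [(array([ 0.4183,  0.093 , -0.0012]), 0.66)]
top blower [(array([ 0.7576,  0.2048, -0.0016]), 0.88)]
top jar [(array([0.5304, 0.4118, 0.0005]), 0.7), (array([ 0.6205, -0.0733, -0.0019]), 0.4)]
top tin [(array([ 0.3828, -0.4104,  0.0008]), 0.91), (array([ 0.6183, -0.0109,  0.1356]), 0.46)]
top pot [(array([ 0.6224, -0.4618, -0.0006]), 0.62)]
side watch [(array([ 0.5822,  0.3005, -0.0014]), 0.86)]
side watch_crown [(array([0.5782, 0.2964, 0.0583]), 0.79), (array([ 0.6217, -0.4578,  0.0051]), 0.3)]
side round_watch [(array([ 0.4484,  0.2119, -0.0011]), 0.81)]
side stand [(array([ 0.4482,  0.2112, -0.0011]), 0.67), (array([ 0.6205, -0.0719, -0.0021]), 0.6)]
side bar_seat [(array([ 0.6112, -0.0161,  0.1387]), 0.68)]
side carriage_handle [(array([ 0.6306, -0.1715,  0.1796]), 0.95)]
side knob_grip [(array([ 0.4817, -0.1366,  0.1151]), 0.64), (array([0.4141, 0.0893, 0.0016]), 0.63)]
side screwdriver [(array([0.4112, 0.0877, 0.0002]), 0.66)]
side blower []
side jar []
side tin [(array([0.7566, 0.2097, 0.0026]), 0.63), (array([ 0.3881, -0.4089, -0.0001]), 0.55)]
side pot [(array([ 0.6223, -0.4582,  0.0014]), 0.86)]
```

```bash
python3 - <<'E'
from h import *
im,d,i=cap('top','top1')
def rect(n,zlo,zhi,cam=('top',)):
    m=models.outline_of('top',n)
    if not m: print(n,'none');return
    P=pts(d,i,m[0]['mask']); Q=P[(P[:,2]>zlo)&(P[:,2]<zhi)]
    r=cv2.minAreaRect((Q[:,:2]*1000).astype(np.float32)); print(n,round(m[0]['p'],2),len(Q),r,np.median(Q,0)); return Q
rect('watch',.068,.09); rect('watch',.0,.09)
# stand parts over all pixels
A=pts(d,i,np.ones(d.shape,bool)); 
R=A[(abs(A[:,0]-.62)<.15)&(abs(A[:,1]+.07)<.2)]
def show(t,Q): print(t,len(Q),cv2.minAreaRect((Q[:,:2]*1000).astype(np.float32)) if len(Q) else '')
show('bar',R[(abs(R[:,2]-.132)<.003)&(R[:,1]>-.1)])
show('sleeve',R[(abs(R[:,2]-.142)<.003)])
show('handle',R[(R[:,2]>.17)&(R[:,2]<.186)])
# knob: plane normal fit & grip bar top
m=models.outline_of('top','knob_grip')
P=pts(d,i,m[0]['mask']); print('knob',len(P),P.min(0),P.max(0))
np.save('knob.npy',P)
E
```

```text
watch 0.68 272 ((580.943115234375, 301.63861083984375), (47.22437286376953, 44.33818435668945), 10.066990852355957) [0.5793 0.2998 0.0787]
watch 0.68 393 ((585.6547241210938, 306.70928955078125), (86.05652618408203, 58.7470817565918), 31.32322883605957) [0.5738 0.2975 0.0772]
bar 350 ((616.0593872070312, -29.183189392089844), (24.77016830444336, 144.25379943847656), 5.268494606018066)
sleeve 346 ((623.3546142578125, -108.2739486694336), (44.61409378051758, 170.77749633789062), 5.131983757019043)
handle 40 ((629.0188598632812, -169.97357177734375), (14.966681480407715, 15.442482948303223), 6.178420543670654)
knob 372 [ 0.4564 -0.1585  0.0801] [ 0.5199 -0.1034  0.1373]
```

View pics/top0.png

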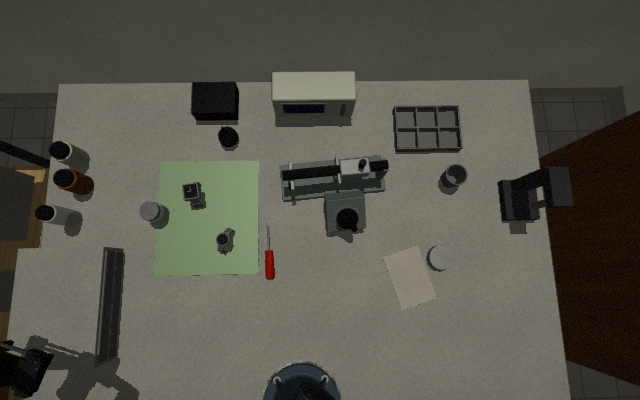

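View pics/side0.png

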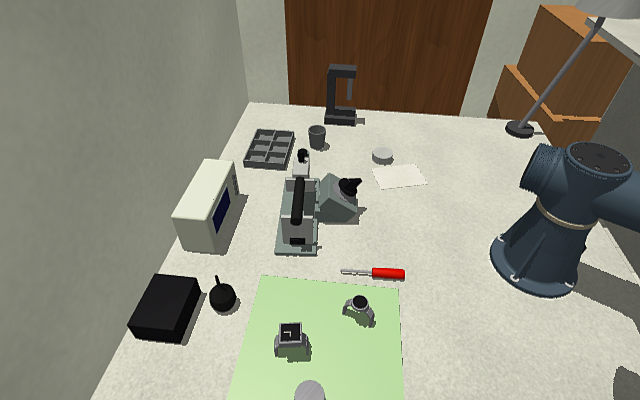

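```bash
cat >> h.py <<'E'
from scipy.spatial.transform import Rotation as Ro
def down(yaw): # tool pointing down, tool y axis at world yaw deg
    y=np.array([np.cos(np.radians(yaw)),np.sin(np.radians(yaw)),0]); z=np.array([0,0,-1.]); return np.c_[np.cross(y,z),y,z]
def delta(p,R):
    s=bot.read_state(); T=np.array(s['tcp_rot']); 
    print('shift',T.T@(np.array(p)-s['position']),'rot',Ro.from_matrix(T.T@R).as_rotvec(degrees=True),'q',np.round(s['joint_positions'],1),'t',s['time_s'])
E
python3 - <<'E'
from h import *
delta([.580,.3005,.2],down(100))
i=viewer.camera_info('wrist');s=bot.read_state();W=np.linalg.inv(i['world_to_cam'])
T=np.eye(4);T[:3,:3]=s['tcp_rot'];T[:3,3]=s['position'];print(np.linalg.inv(T)@W)
P=np.load('knob.npy')
# stand axes
a=np.radians(5.2);X=np.array([np.cos(a),np.sin(a),0]);Y=np.array([-np.sin(a),np.cos(a),0]);
n=-X*np.sin(np.radians(35))+np.array([0,0,1])*np.cos(np.radians(35)); O=np.array([.6205,-.0725,0])
f=O-.12*X-.05*Y+[0,0,.075]; e=np.cross(Y,n)
h=(P-f)@n; print(np.histogram(h,bins=12))
for lo,hi in((.0,.06),):
    for hh in np.arange(0,.07,.01):
        Q=P[(h>=hh)&(h<hh+.01)]
        if len(Q)>8: print(hh,len(Q),cv2.minAreaRect((np.c_[(Q-f)@e,(Q-f)@Y]*1000).astype(np.float32)))
E
```

```text
shift [-0.4576 -0.1588  0.0336] rot [  0.0005  -0.0003 -28.1492] q [ 61.6  30.2  82.1   0.   67.7 -10.2] t 1.5
[[-0.0001 -0.9702 -0.2425  0.0658]
 [ 1.      0.     -0.0005 -0.0004]
 [ 0.0004 -0.2425  0.9702 -0.1505]
 [ 0.      0.      0.      1.    ]]
(array([  2,   0,   0,  12,  31, 162,  26,  14,   9,  10,  34,  72]), array([0.0015, 0.0063, 0.0111, 0.0159, 0.0207, 0.0255, 0.0303, 0.0351,
       0.0399, 0.0447, 0.0495, 0.0543, 0.0591]))
0.01 11 ((19.978490829467773, 15.762578964233398), (9.852224349975586, 42.85677719116211), 35.311222076416016)
0.02 191 ((2.7599544525146484, 2.8071975708007812), (55.941864013671875, 56.064979553222656), 38.88824462890625)
0.03 43 ((3.793436050415039, 1.695871353149414), (44.083717346191406, 49.75165557861328), 88.74478149414062)
0.04 22 ((9.174779891967773, -0.7918968200683594), (53.223514556884766, 10.901817321777344), 50.32814025878906)
0.05 103 ((1.6883373260498047, 1.2000293731689453), (62.621368408203125, 13.306746482849121), 38.42640686035156)
```

```bash
python3 -m jog '[[1,-0.457,-0.159,0.033,0,0,-28],[1,-0.457,-0.159,0.033,0,0,-28],[1,-0.457,-0.159,0.033,0,0,-28],[1,-0.457,-0.159,0.033,0,0,-28],[1,-0.457,-0.159,0.033,0,0,-28],[1,-0.457,-0.159,0.033,0,0,-28],[1,-0.457,-0.159,0.033,0,0,-28],[1,-0.457,-0.159,0.033,0,0,-28],[1,-0.457,-0.159,0.033,0,0,-28],[1,-0.457,-0.159,0.033,0,0,-28]]'
python3 - <<'E'
from h import *
im,d,i=cap('wrist','w1')
A=pts(d,i,np.ones(d.shape,bool)); Q=A[(abs(A[:,2]-.0775)<.004)&(np.hypot(A[:,0]-.58,A[:,1]-.3)<.06)]
print(len(Q),cv2.minAreaRect((Q[:,:2]*1000).astype(np.float32)),Q[:,2].mean())
Q=A[(A[:,2]>.01)&(A[:,2]<.085)&(np.hypot(A[:,0]-.58,A[:,1]-.3)<.07)]
print(len(Q),cv2.minAreaRect((Q[:,:2]*1000).astype(np.float32)))
for n in('watch','watch_crown'):
    print([(x['xyz'],x['p']) for x in models.tip_of('wrist',n)])
E
```

```text
time_s: 2.75
position: [0.5788, 0.3004, 0.2002]
tcp_rot: [[-0.985, -0.17, -0.002], [-0.17, 0.985, 0.0], [0.002, 0.0, -1.0]]
force: [-1.3, 0.1, 0.2]
opening: 1.002
grasp_force: 0.0
2070 ((580.5800170898438, 299.7738037109375), (44.92274856567383, 43.8671875), 10.071645736694336) 0.07753741177146972
2578 ((574.6358032226562, 298.65374755859375), (57.19590759277344, 43.78496170043945), 10.312856674194336)
[]
[([0.5811, 0.2954, 0.0567], 0.85)]
```

View pics/w1.png

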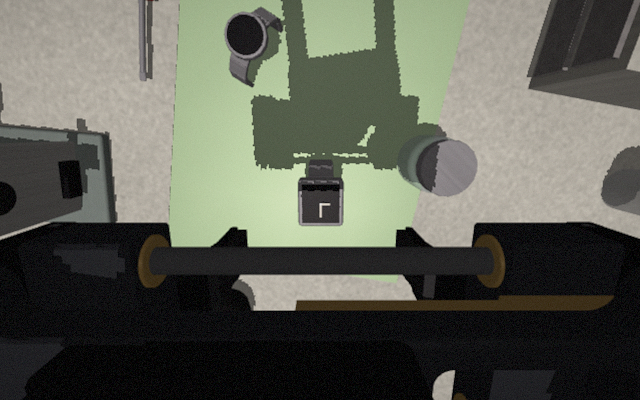

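```bash
python3 -m jog '[[1,-0.0015,-0.001,0.06,0,0,0],[1,-0.0015,-0.001,0.11,0,0,0],[1,-0.0015,-0.001,0.128,0,0,0],[1,-0.0015,-0.001,0.128,0,0,0],[0,-0.0015,-0.001,0.128,0,0,0],[0,-0.0015,-0.001,0.128,0,0,0],[0,-0.0015,-0.001,0.128,0,0,0],[0,-0.0015,-0.001,0.128,0,0,0],[0,-0.0015,-0.001,0.128,0,0,0],[0,-0.0015,-0.001,0.128,0,0,0]]'
```

```text
time_s: 4.15
position: [0.5811, 0.2997, 0.0727]
tcp_rot: [[-0.985, -0.171, 0.0], [-0.171, 0.985, 0.0], [-0.0, 0.0, -1.0]]
force: [1.2, 0.1, 0.6]
opening: 0.501
grasp_force: 30.0
```

```bash
python3 -m jog '[[0,0,0,-0.03,0,0,0],[0,0,0,-0.08,0,0,0],[0,0,0,-0.13,0,0,0],[0,0,0,-0.165,0,0,0],[0,0,0,-0.17,0,0,0],[0,0,0,-0.17,0,0,0]]'
python3 - <<'E'
from h import *
delta([.6148,-.0125,.242],down(95.2))
E
```

```text
time_s: 4.9
position: [0.5801, 0.2994, 0.2412]
tcp_rot: [[-0.985, -0.171, -0.002], [-0.171, 0.985, -0.001], [0.002, -0.0, -1.0]]
force: [-0.5, 0.1, -1.7]
opening: 0.504
grasp_force: 30.0
shift [ 0.0192 -0.3132 -0.0007] rot [-0.0224 -0.1352  4.6477] q [ 17.5  32.   77.2   0.   70.9 -82.3] t 4.9
```

```bash
python3 -m jog '[[0,0.002,-0.04,0,0,0,1],[0,0.005,-0.09,0,0,0,3],[0,0.009,-0.14,0,0,0,4.7],[0,0.012,-0.19,0,0,0,4.7],[0,0.015,-0.24,0,0,0,4.7],[0,0.018,-0.285,0,0,0,4.7],[0,0.019,-0.308,0,0,0,4.7],[0,0.019,-0.313,0,0,0,4.7],[0,0.019,-0.313,0,0,0,4.7],[0,0.019,-0.313,0,0,0,4.7]]'
python3 - <<'E'
from h import *
im,d,i=cap('top','t2'); im2,d2,i2=cap('side','s2')
c=np.vstack([cv2.resize(im[130:250,240:420],(720,480)),])
cv2.imwrite('pics/crop2.png',np.hstack([cv2.resize(im[130:250,260:400],(400,343)),cv2.resize(im2[130:270,250:390],(343,343))]))
for c in('top','side','wrist'):
    if c=='wrist': cap(c)
    for n in('bar_seat','watch_crown','stand','carriage_handle'):
        print(c,n,[(np.round(x['xyz'],4),round(x['p'],2)) for x in models.tip_of(c,n)[:1]])
delta([.6148,-.0125,.155],down(95.2))
E
```

```text
time_s: 6.15
position: [0.6155, -0.0102, 0.2423]
tcp_rot: [[-0.996, -0.092, -0.001], [-0.092, 0.996, 0.001], [0.001, 0.001, -1.0]]
force: [0.2, 0.6, -1.2]
opening: 0.505
grasp_force: 30.0
top bar_seat []
top watch_crown []
top stand [(array([ 0.619 , -0.0724,  0.0009]), 0.65)]
top carriage_handle [(array([ 0.6338, -0.1734,  0.1851]), 0.8)]
side bar_seat [(array([ 0.6154, -0.0143,  0.1374]), 0.86)]
side watch_crown [(array([ 0.6132, -0.0098,  0.2247]), 0.54)]
side stand [(array([ 0.62  , -0.0723, -0.0003]), 0.56)]
side carriage_handle [(array([ 0.6098, -0.0134,  0.2263]), 0.65)]
wrist bar_seat []
wrist watch_crown [(array([ 0.6132, -0.0146,  0.2278]), 0.58)]
wrist stand [(array([ 0.6229, -0.0726,  0.0019]), 0.74)]
wrist carriage_handle [(array([ 0.631 , -0.1742,  0.1816]), 0.57)]
shift [ 0.0011 -0.0004  0.0876] rot [ 0.0006  0.0036 -0.0582] q [ -11.5   29.    82.9    0.    68.2 -106.6] t 6.9
```

View pics/crop2.png

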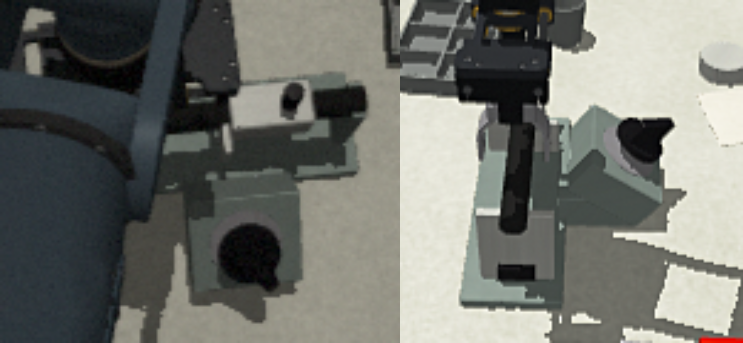

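```bash
python3 -m jog '[[0,0.001,0,0.03,0,0,0],[0,0.001,0,0.06,0,0,0],[0,0.001,0,0.078,0,0,0],[0,0.001,0,0.084,0,0,0],[0,0.001,0,0.086,0,0,0],[0,0.001,0,0.088,0,0,0],[0,0.001,0,0.088,0,0,0]]'
```

```text
time_s: 7.78
position: [0.6152, -0.0121, 0.1552]
tcp_rot: [[-0.996, -0.09, 0.001], [-0.09, 0.996, -0.0], [-0.001, -0.0, -1.0]]
force: [0.4, 0.2, -2.6]
opening: 0.501
grasp_force: 30.0
```

```bash
python3 -m jog '[[0,0,0,0.001,0,0,0],[0,0,0,0.002,0,0,0],[0,0,0,0.003,0,0,0],[0,0,0,0.003,0,0,0]]'
```

```text
time_s: 8.28
position: [0.6149, -0.012, 0.1517]
tcp_rot: [[-0.996, -0.09, 0.0], [-0.09, 0.996, 0.0], [-0.0, -0.0, -1.0]]
force: [-0.7, 1.1, 0.5]
opening: 0.504
grasp_force: 30.0
```

```bash
python3 -m jog '[[0,0,0,0.0005,0,0,0],[0,0,0,0.001,0,0,0],[0,0,0,0.001,0,0,0]]'
```

```text
time_s: 8.65
position: [0.6149, -0.012, 0.1516]
tcp_rot: [[-0.996, -0.09, 0.0], [-0.09, 0.996, -0.0], [-0.0, -0.0, -1.0]]
force: [-1.9, 0.0, 4.9]
opening: 0.503
grasp_force: 30.0
```

```bash
python3 -m jog '[[0.55,0,0,0,0,0,0],[0.6,0,0,0,0,0,0],[0.8,0,0,0,0,0,0],[0.8,0,0,0,0,0,0],[0.8,0,0,-0.02,0,0,0],[0.8,0,0,-0.06,0,0,0],[0.8,0,0,-0.1,0,0,0],[0.8,0,0,-0.1,0,0,0]]'
python3 - <<'E'
from h import *
im,d,i=cap('side','s3'); 
a=np.radians(5.2)
Y=np.array([-np.sin(a),np.cos(a),0])
print([(x['xyz'],x['p']) for x in models.tip_of('side','watch_crown')])
im2,d2,i2=cap('wrist','w3')
A=pts(d2,i2,np.ones(d2.shape,bool)); Q=A[(abs(A[:,2]-.1565)<.005)&(np.hypot(A[:,0]-.615,A[:,1]+.012)<.06)]
print(len(Q),len(Q) and (cv2.minAreaRect((Q[:,:2]*1000).astype(np.float32)),Q[:,2].mean()))
for h in [(.136,.148),(.174,.186)]:
    Q=A[(A[:,2]>h[0])&(A[:,2]<h[1])&(A[:,1]<-.06)&(A[:,1]>-.25)&(abs(A[:,0]-.625)<.05)]
    print(h,len(Q),len(Q) and cv2.minAreaRect((Q[:,:2]*1000).astype(np.float32)))
cv2.imwrite('pics/c3.png',np.hstack([cv2.resize(im2,(500,312)),cv2.resize(im[130:270,250:390],(312,312))])[:,:800])
delta([.629,-.170,.252],down(5.2)); delta([.629,-.170,.252],down(185.2))
E
```

```text
time_s: 9.65
position: [0.6173, -0.0124, 0.2544]
tcp_rot: [[-0.996, -0.09, 0.008], [-0.09, 0.996, -0.002], [-0.008, -0.002, -1.0]]
force: [-0.5, 0.6, -0.0]
opening: 0.8
grasp_force: 0.0
[([0.6127, -0.0124, 0.1373], 0.8), ([0.6218, -0.459, 0.0004], 0.74)]
2543 (((614.3870239257812, -12.166166305541992), (45.146400451660156, 44.193626403808594), 5.0514235496521), np.float64(0.15651409515913453))
(0.136, 0.148) 3158 ((627.5438232421875, -155.0008087158203), (43.22773361206055, 79.99370574951172), 5.020351886749268)
(0.174, 0.186) 367 ((627.2592163085938, -171.6616668701172), (18.10407257080078, 13.097654342651367), 89.76800537109375)
shift [-0.0007 -0.1589 -0.0026] rot [-0.0642 -0.1176 89.9494] q [ -11.5   28.4   82.6   -0.    69.1 -106.7] t 9.8
shift [-0.0007 -0.1589 -0.0026] rot [  0.1176  -0.0642 -90.0506] q [ -11.5   28.4   82.6   -0.    69.1 -106.7] t 9.8
```

View pics/c3.png

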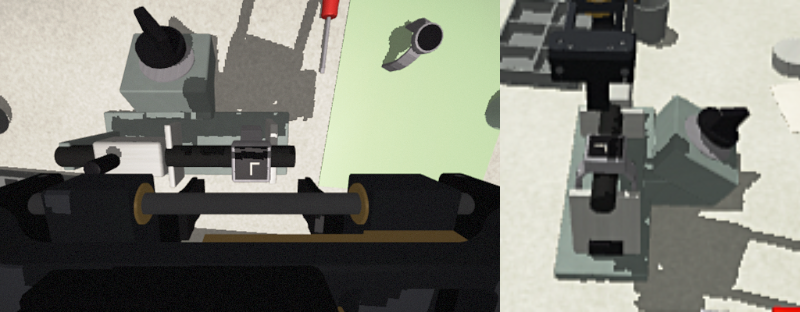

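```bash
python3 -m jog '[[0.6,0,-0.05,-0.005,0,0,10],[0.6,0,-0.1,-0.005,0,0,20],[0.6,0,-0.15,-0.005,0,0,30],[0.6,0,-0.16,-0.005,0,0,40],[0.6,0,-0.16,-0.005,0,0,50],[0.6,0,-0.16,-0.005,0,0,60],[0.6,0,-0.16,-0.005,0,0,70],[0.6,0,-0.16,-0.005,0,0,80],[0.6,0,-0.16,-0.005,0,0,90],[0.6,0,-0.16,-0.005,0,0,90],[0.6,0,-0.16,-0.005,0,0,90]]'
python3 - <<'E'
from h import *
delta([.6285,-.1715,.159],down(5.2))
E
```

```text
time_s: 11.18
position: [0.6287, -0.1712, 0.2544]
tcp_rot: [[-0.092, 0.996, -0.002], [0.996, 0.092, 0.001], [0.001, -0.002, -1.0]]
force: [0.4, 0.2, -0.2]
opening: 0.602
grasp_force: 0.0
shift [-0.0004 -0.0001  0.0954] rot [-0.1075 -0.0611  0.0888] q [-25.   31.2  76.6  -0.   72.3 -30.3] t 11.175
```

Tool x now points along stand +y.

```bash
python3 -m jog '[[0.6,0,0,0.05,0,0,0],[0.6,0,0,0.085,0,0,0],[0.6,0,0,0.095,0,0,0],[0.6,0,0,0.095,0,0,0],[0,0,0,0.095,0,0,0],[0,0,0,0.095,0,0,0],[0,0,0,0.095,0,0,0],[0,0,0,0.095,0,0,0],[0,0,0,0.095,0,0,0],[0,0,0,0.095,0,0,0]]'
```

```text
time_s: 12.42
position: [0.6302, -0.1714, 0.161]
tcp_rot: [[-0.09, 0.996, 0.002], [0.996, 0.09, -0.0], [-0.001, 0.002, -1.0]]
force: [1.7, 0.5, 1.7]
opening: 0.197
grasp_force: 30.0
```

```bash
python3 -m jog '[[0,0.008,0,0,0,0,0],[0,0.018,0,0,0,0,0],[0,0.028,0,0,0,0,0],[0,0.038,0,0,0,0,0],[0,0.048,0,0,0,0,0],[0,0.056,0,0,0,0,0],[0,0.062,0,0,0,0,0],[0,0.066,0,0,0,0,0],[0,0.066,0,0,0,0,0]]'
```

```text
time_s: 13.55
position: [0.6242, -0.1044, 0.161]
tcp_rot: [[-0.09, 0.996, 0.002], [0.996, 0.09, 0.0], [0.0, 0.002, -1.0]]
force: [5.2, 0.6, 1.0]
opening: 0.194
grasp_force: 30.0
```

```bash
python3 -m jog '[[0,0.002,0,0,0,0,0],[0,0.004,0,0,0,0,0],[0,0.006,0,0,0,0,0],[0,0.008,0,0,0,0,0],[0,0.008,0,0,0,0,0]]'
```

```text
time_s: 14.18
position: [0.6241, -0.1018, 0.161]
tcp_rot: [[-0.091, 0.996, 0.004], [0.996, 0.091, -0.009], [-0.009, 0.003, -1.0]]
force: [4.8, -11.0, -1.2]
opening: 0.196
grasp_force: 30.0
```

```bash
python3 -m jog '[[0,-0.004,0,0,0,0,0],[0.3,-0.006,0,0,0,0,0],[0.6,-0.006,0,0,0,0,0],[0.6,-0.006,0,0,0,0,0],[0.6,-0.006,0,-0.02,0,0,0],[0.6,-0.006,0,-0.07,0,0,0],[0.6,-0.006,0,-0.13,0,0,0],[0.6,-0.006,0,-0.15,0,0,0],[0.6,-0.006,0,-0.15,0,0,0]]'
python3 - <<'E'
from h import *
im2,d2,i2=cap('wrist','w4'); im,d,i=cap('top','t4')
A=pts(d2,i2,np.ones(d2.shape,bool)); B=pts(d,i,np.ones(d.shape,bool))
for A in(A,B):
    Q=A[(A[:,2]>.136)&(A[:,2]<.148)&(abs(A[:,1]+.09)<.06)&(abs(A[:,0]-.625)<.05)]
    print('sleeve',len(Q),len(Q) and cv2.minAreaRect((Q[:,:2]*1000).astype(np.float32)))
for c in('top','wrist'):
    for n in('carriage_handle','knob_grip','watch_crown','bar_seat'):
        print(c,n,[(np.round(x['xyz'],4),round(x['p'],2)) for x in models.tip_of(c,n)[:1]])
a=np.radians(5.1);X=np.array([np.cos(a),np.sin(a),0]);Y=np.array([-np.sin(a),np.cos(a),0])
n=-X*np.sin(np.radians(35))+np.array([0,0,1])*np.cos(np.radians(35)); O=np.array([.6199,-.0720,0])
f=O-.12*X-.05*Y+[0,0,.075]; e=np.cross(Y,n)
for c,D,I in(('top',d,i),('wrist',d2,i2)):
    P=pts(D,I,np.ones(D.shape,bool)); h=(P-f)@n; u=(P-f)@e;v=(P-f)@Y; k=np.hypot(u,v)<.045
    for lo,hi in((-.004,.004),(.025,.034),(.053,.064)):
        q=k&(h>lo)&(h<hi)
        if q.sum()>8: print(c,lo,q.sum(),np.median(h[q]),cv2.minAreaRect((np.c_[u,v][q]*1000).astype(np.float32)))
th=np.radians(38.4); bx=np.cos(th)*e+np.sin(th)*Y
for s in(1,-1):
    x=bx*s; z=-n; R=np.c_[x,np.cross(z,x),z]
    print('R',s); print(R); delta(f+n*.15,R)
E
```

```text
time_s: 15.3
position: [0.6233, -0.1035, 0.3123]
tcp_rot: [[-0.09, 0.996, 0.003], [0.996, 0.09, -0.001], [-0.001, 0.003, -1.0]]
force: [0.7, 0.2, -0.0]
opening: 0.601
grasp_force: 0.0
sleeve 2489 ((622.9620971679688, -86.0195541381836), (44.04962921142578, 79.41951751708984), 5.155187606811523)
sleeve 0 0
top carriage_handle []
top knob_grip []
top watch_crown []
top bar_seat []
wrist carriage_handle [(array([ 0.6235, -0.1092,  0.1785]), 0.74)]
wrist knob_grip [(array([ 0.4805, -0.1345,  0.1142]), 0.89)]
wrist watch_crown [(array([ 0.6127, -0.0153,  0.1344]), 0.71)]
wrist bar_seat []
top -0.004 87 0.00031291356704359237 ((0.060832977294921875, -34.586055755615234), (69.82437133789062, 19.3817195892334), 4.440178871154785)
top 0.025 50 0.02801789695794466 ((4.14061164855957, -21.361312866210938), (14.179736137390137, 33.96742248535156), 80.12004852294922)
top 0.053 14 0.05534160093177524 ((-12.411808013916016, -11.19152545928955), (22.567054748535156, 11.842856407165527), 38.82465362548828)
wrist -0.004 1343 -0.0004343806458402717 ((7.465635299682617, 2.15081787109375), (73.76789855957031, 89.56206512451172), 16.441465377807617)
wrist 0.025 655 0.026376923804022536 ((5.529192924499512, 0.0928192138671875), (51.57902526855469, 57.46149826049805), 10.629188537597656)
wrist 0.053 283 0.05410265387166749 ((1.3279304504394531, -1.5684871673583984), (58.91538619995117, 13.217883110046387), 37.682430267333984)
R 1
[[ 0.5842  0.5765  0.5713]
 [ 0.6758 -0.7354  0.051 ]
 [ 0.4495  0.3563 -0.8192]]
shift [-0.0181 -0.2061  0.1122] rot [-32.658   15.7388  49.9709] q [-19.6  26.7  75.7  -0.   77.7 -24.7] t 15.8
R -1
[[-0.5842 -0.5765  0.5713]
 [-0.6758  0.7354  0.051 ]
 [-0.4495 -0.3563 -0.8192]]
shift [-0.0181 -0.2061  0.1122] rot [ -18.8248  -39.0616 -123.5364] q [-19.6  26.7  75.7  -0.   77.7 -24.7] t 15.8
```

View pics/w4.png

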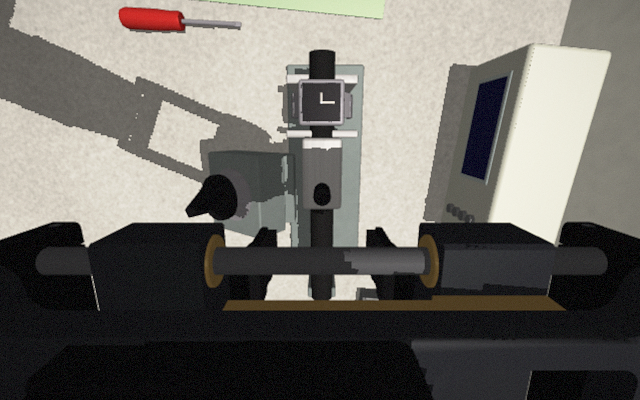

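```bash
python3 -m jog '[[0.6,-0.018,-0.206,0.112,-32.7,15.7,50],[0.6,-0.018,-0.206,0.112,-32.7,15.7,50],[0.6,-0.018,-0.206,0.112,-32.7,15.7,50],[0.6,-0.018,-0.206,0.112,-32.7,15.7,50],[0.6,-0.018,-0.206,0.112,-32.7,15.7,50],[0.6,-0.018,-0.206,0.112,-32.7,15.7,50],[0.6,-0.018,-0.206,0.112,-32.7,15.7,50],[0.6,-0.018,-0.206,0.112,-32.7,15.7,50],[0.6,-0.018,-0.206,0.112,-32.7,15.7,50],[0.6,-0.018,-0.206,0.112,-32.7,15.7,50]]'
cat >> h.py <<'E'
a=np.radians(5.1);X=np.array([np.cos(a),np.sin(a),0]);Y=np.array([-np.sin(a),np.cos(a),0])
n=-X*np.sin(np.radians(35))+np.array([0,0,1])*np.cos(np.radians(35)); O=np.array([.6199,-.0720,0])
f=O-.12*X-.05*Y+[0,0,.075]; e=np.cross(Y,n)
def knobR(deg):
    th=np.radians(deg); x=np.cos(th)*e+np.sin(th)*Y; return np.c_[x,np.cross(-n,x),-n]
E
python3 - <<'E'
from h import *
d2=cap('wrist','w5'); P=pts(d2[1],d2[2],np.ones((400,640),bool)); h=(P-f)@n; u=(P-f)@e;v=(P-f)@Y; k=np.hypot(u,v)<.045
for lo,hi in((-.004,.004),(.022,.032),(.05,.062)):
    q=k&(h>lo)&(h<hi)
    if q.sum()>8: print(lo,q.sum(),np.median(h[q]),cv2.minAreaRect((np.c_[u,v][q]*1000).astype(np.float32)))
delta(f+.0013*e-.001*Y+n*.042,knobR(37.7))
E
```

```text
time_s: 17.05
position: [0.4202, -0.1403, 0.1989]
tcp_rot: [[0.582, 0.576, 0.573], [0.678, -0.734, 0.05], [0.449, 0.36, -0.818]]
force: [0.1, -0.1, 0.2]
opening: 0.601
grasp_force: 0.0
-0.004 2583 -0.001004280321469462 ((0.3458671569824219, 0.5187149047851562), (88.61515045166016, 89.66527557373047), 41.92594909667969)
0.022 1967 0.026613705776421734 ((1.7348041534423828, -1.4164657592773438), (58.43058395385742, 58.6827392578125), 80.20352935791016)
0.05 1060 0.054390231655950846 ((1.5594635009765625, -1.4970817565917969), (59.52178192138672, 13.958685874938965), 38.2042350769043)
shift [-0.0006  0.0004  0.1082] rot [ 0.1338 -0.0337  0.8201] q [-53.7  17.3 132.5  72.7  31.  -72. ] t 17.1
```

View pics/w5.png

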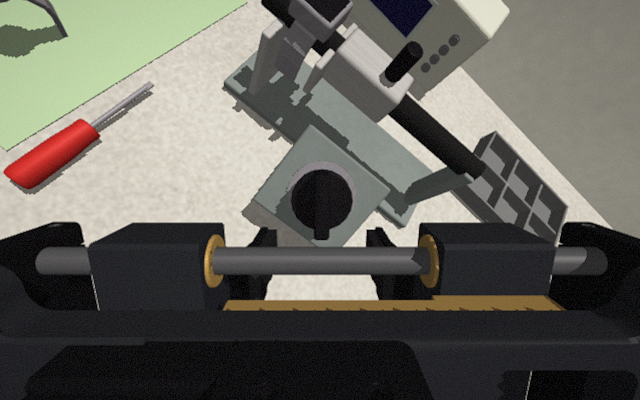

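```bash
python3 -m jog '[[0.6,-0.0005,0.001,0.04,0,0,0.3],[0.6,-0.0005,0.001,0.08,0,0,0.3],[0.6,-0.0005,0.001,0.1,0,0,0.3],[0.6,-0.0005,0.001,0.107,0,0,0.3],[0.6,-0.0005,0.001,0.107,0,0,0.3],[0,-0.0005,0.001,0.107,0,0,0.3],[0,-0.0005,0.001,0.107,0,0,0.3],[0,-0.0005,0.001,0.107,0,0,0.3],[0,-0.0005,0.001,0.107,0,0,0.3],[0,-0.0005,0.001,0.107,0,0,0.3],[0,-0.0005,0.001,0.107,0,0,0.3]]'
python3 - <<'E'
from h import *
delta(f+.0016*e-.0015*Y+n*.042,knobR(38.2)); s=bot.read_state();print((np.array(s['position'])-f)@n)
E
```

```text
time_s: 18.48
position: [0.4811, -0.1358, 0.1112]
tcp_rot: [[0.587, 0.572, 0.573], [0.672, -0.739, 0.05], [0.452, 0.356, -0.818]]
force: [-1.2, -0.5, 2.0]
opening: 0.157
grasp_force: 30.0
shift [0.0002 0.0005 0.0014] rot [ 0.1272 -0.0197 -0.1126] q [ -44.4   34.3  129.9  107.4   27.2 -101.2] t 18.475
0.04342961536503092
```

```bash
python3 -m jog '[[0,0,0,0.004,0,0,0],[0,0,0,0.008,0,0,0],[0,0,0,0.011,0,0,0],[0,0,0,0.014,0,0,0],[0,0,0,0.014,0,0,0]]'
python3 - <<'E'
from h import *
s=bot.read_state();print((np.array(s['position'])-f)@n, np.array(s['force'])@n)
E
```

```text
time_s: 19.1
position: [0.489, -0.1351, 0.0998]
tcp_rot: [[0.587, 0.572, 0.573], [0.671, -0.739, 0.049], [0.452, 0.356, -0.818]]
force: [-5.8, -1.2, 8.7]
opening: 0.159
grasp_force: 30.0
0.02950565778226282 10.485873350393465
```

```bash
python3 -m jog '[[0,0,0,0.001,0,0,6],[0,0,0,0.001,0,0,12],[0,0,0,0.001,0,0,18],[0,0,0,0.001,0,0,24],[0,0,0,0.001,0,0,30],[0,0,0,0.001,0,0,36],[0,0,0,0.001,0,0,42],[0,0,0,0.001,0,0,48],[0,0,0,0.001,0,0,54],[0,0,0,0.001,0,0,60],[0,0,0,0.001,0,0,60]]'
python3 - <<'E'
from h import *
s=bot.read_state();print((np.array(s['position'])-f)@n, np.array(s['force'])@n, np.array(s['moment'])@n,s['joint_positions'])
E
```

```text
time_s: 20.48
position: [0.489, -0.1349, 0.0996]
tcp_rot: [[0.788, -0.224, 0.573], [-0.306, -0.951, 0.049], [0.534, -0.214, -0.818]]
force: [-8.7, -2.7, 15.3]
opening: 0.156
grasp_force: 30.0
0.029276207047527987 17.654803281182808 -0.05756392102181704 [-43.2978  36.2729 129.2291 111.2204  27.3699 -44.2262]
```

```bash
python3 -m jog '[[0,0,0,0,0,0,4],[0,0,0,0,0,0,8],[0,0,0,0,0,0,12],[0,0,0,0,0,0,15],[0,0,0,0,0,0,18],[0,0,0,0,0,0,21],[0,0,0,0,0,0,21],[0,0,0,0,0,0,21]]'
python3 - <<'E'
from h import *
s=bot.read_state();print((np.array(s['position'])-f)@n, np.array(s['force'])@n, np.array(s['moment'])@n,s['joint_positions']); x=np.array(s['tcp_rot'])[:,0]; print(np.degrees(np.arctan2(x@Y,x@e)))
E
```

```text
time_s: 21.48
position: [0.489, -0.1348, 0.0996]
tcp_rot: [[0.658, -0.489, 0.573], [-0.623, -0.781, 0.049], [0.423, -0.389, -0.818]]
force: [-9.4, -3.0, 15.5]
opening: 0.161
grasp_force: 30.0
0.029263551297860665 18.18838588611475 0.6321846541586178 [-43.289   36.2619 129.2103 111.1184  27.3484 -23.3799]
-42.743412689580275
```

```bash
python3 -m jog '[[0,0,0,-0.003,0,0,-1],[0.4,0,0,-0.003,0,0,-1],[0.6,0,0,-0.003,0,0,-1],[0.6,0,0,-0.003,0,0,-1],[0.6,0,0,-0.04,0,0,-1],[0.6,0,0,-0.09,0,0,-1],[0.6,0,0,-0.12,0,0,-1],[0.6,0,0,-0.12,0,0,-1]]'
python3 - <<'E'
from h import *
d2=cap('wrist','w6'); P=pts(d2[1],d2[2],np.ones((400,640),bool)); h=(P-f)@n; u=(P-f)@e;v=(P-f)@Y; k=np.hypot(u,v)<.04
for lo,hi in((.01,.025),(.036,.062)):
    q=k&(h>lo)&(h<hi)
    if q.sum()>8: print(lo,q.sum(),np.median(h[q]),cv2.minAreaRect((np.c_[u,v][q]*1000).astype(np.float32)))
im,d,i=cap('side','s6')
for n_ in('watch_crown','carriage_handle','bar_seat'): print([(np.round(x['xyz'],4),round(x['p'],2)) for x in models.tip_of('side',n_)[:1]])
cv2.imwrite('pics/c6.png',np.hstack([cv2.resize(d2[0],(480,300)),cv2.resize(im[130:270,250:390],(300,300))]))
s=bot.read_state();print(s['position'],s['force'])
E
```

```text
time_s: 22.48
position: [0.4208, -0.1416, 0.1985]
tcp_rot: [[0.664, -0.478, 0.575], [-0.61, -0.791, 0.047], [0.432, -0.382, -0.817]]
force: [0.1, -0.3, -1.2]
opening: 0.601
grasp_force: 0.0
0.01 1899 0.01838527672414809 ((1.5108070373535156, -2.9481735229492188), (58.79210662841797, 57.756690979003906), 49.263126373291016)
0.036 1002 0.04622248435687512 ((0.7786388397216797, -2.119070053100586), (13.976505279541016, 60.0701789855957), 49.67308044433594)
[(array([ 0.6114, -0.0128,  0.1357]), 0.98)]
[(array([ 0.6247, -0.1016,  0.1788]), 0.85)]
[(array([ 0.6132, -0.0134,  0.1373]), 0.59)]
[ 0.4213 -0.1408  0.1961] [ 0.3751 -0.6783 -0.3589]
```

View pics/c6.png

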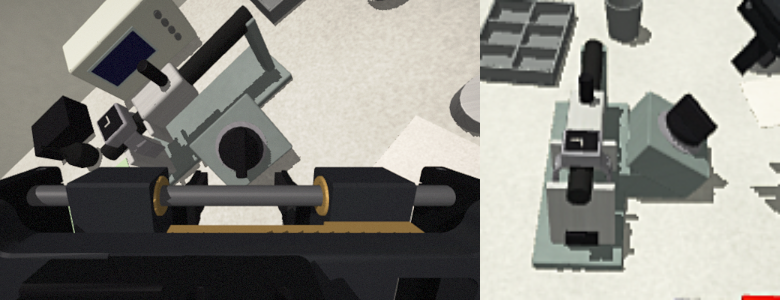

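```bash
python3 -c "
from rig import workorder; print(workorder.hand_in())"
```

```text
the job is handed in; nothing more can be done
None
```

I handed the job in at about 22.5 s: the square watch hangs over the bar at the seat point, the stop is slid home against its end, and the knob is locked (about 8 mm in, turned about 78°). The hand-in returned no verdict, so these figures come from my own camera checks.

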